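# Hang a loaded weighing pan on a balance's latched hook and prove it by a tug

### The arm

A 6-joint arm with a two-finger parallel gripper is mounted at the origin on the work surface; the furniture and walls round the work are solid. World frame = base frame: x ahead of the robot, y to its left, z up, the work surface at z = 0. Lengths are in m, angles in rad, forces in N, time in s.
With the tool pointing down it reaches from about 0.3 to 0.875 m from the base axis. Payload 6.4 kg.
Tool frame: the origin (TCP) lies at the centre of the arm's flange, where the gripper is bolted on; the fingertips stand 166 mm ahead of it and the grasp point (between the pads) lies 147 mm ahead of it; z points along the fingers, y is the line along which they close (so a half turn about z gives the same grasp; the last joint's range is limited). The gripper opens to 88 mm and grips with 3 to 60 N. Pads are 18 mm wide; open, the fingers measure 123 mm over their backs; the gripper's body (75 mm by 187 mm) begins 45 mm behind the grasp point.
Start: joints at [-0.206, 0.181, 1.607, -0, 1.354, -0.206], TCP at [0.575, 0, 0.405] pointing down, gripper open.
Joint ranges: [-2.99, 2.99], [-0.89, 2.07], [0.3, 2.58], [-1.14, 4.28], [0, 2.63], [-3.12, 3.12]. Speed limits (rad/s): [2.57, 2.57, 3.01, 3.14, 3.14, 3.14].

### API

Orientations are given as a rotation vector (axis times angle).
In Python, from cell import manip gives the robot as it stands. The module is installed in compiled form; this text tells all that it offers.
- The arm moves only by the tool drive_tool, never from a script. Its arguments are lists of equal length, an entry for each row: "offset": the shift along the tool's x, y, z as a fraction of full scale, a list of three; "delta_rot": the turn, a rotation vector about the tool's x, y, z as a fraction of full scale, a list of three; "fingers": the opening, from -1 (shut) to 1 (fully open). In form: {"offset": [[tx, ty, tz], ...], "delta_rot": [[wx, wy, wz], ...], "fingers": [fingers, ...]}. A call has 1 to 8 rows; each row shifts and turns the commanded pose from where the row before left it, along the tool's axes as they then stand; what a row does not reach is not made up. Full scale, the value 1, is 0.03 m for a shift and 0.08 rad for a turn. A row lasts 1/12 s, in which the tool goes at most 41.7 mm and 7.16 degrees, less where a joint would pass 70% of its speed; a pose out of reach is approached as far as the arm can. A call with a number of a shift or a turn outside -1 to 1 is refused whole. A call with a gripper value outside its range is refused whole. The fingers move at their own pace and stop on an object; "squeeze" is the grip in N (left out, the last holds). Time passes only in rows, so rows that do not move let the fingers close. It gives the time, the measured TCP pose, the force, the opening and the grip force at its end, in the units of the state.
- manip.state(): the state, without advancing time (a new reading comes with each control period).
- manip.get_image(name): name is "scene" or "side" or "wrist"; returns the picture (384x512x3 uint8, red, green, blue); there is no depth.
- manip.camera_params(name): a dict with "fx", "fy", "cx", "cy" (pixels), "D" ([k1, k2, p1, p2, k3] as OpenCV has them; the pictures are not rectified), "T" (4x4, takes a point from camera to world coordinates); the wrist camera has in their place "hand_eye" (4x4, takes a point from camera to tool coordinates, whose origin is the TCP and whose axes are the flange's). Camera axes: x right, y up, looking along -z (the intrinsics and any distortion apply to the point x, -y, -z); pixel columns grow to the right and rows downward; lengths in m; the calibration is good to about 2 mm. A picture is of the moment at which its call begins: read the wrist's pose just before it. camera_params takes no time and is no camera call.
- manip.hand_in(): hands the job in; it is judged then, once.
The state is a dict: "clock": time; "joint_pos": joint angles; "qvel": joint speeds; "joint_efforts": joint torques, N m; "tool_pos": TCP position; "tool_rot": TCP orientation; "ft_force": force on the tool from outside, world axes, zero at the start; "ft_torque": the same for the moment, N m; "opening": finger opening in m; "grasp_force": force on a finger pad.
Only numpy, scipy, OpenCV 4.12 (cv2) and the standard library are available. Lean on these libraries where they do the work, as an engineer would, in place of code of your own. Each camera call takes 0.05 s, during which the arm holds its last target. There are 200 camera calls.

### The job

Hang the weighing pan, with the pottery sherd lying in it, on the dial balance: lift it by its wooden grip and press its hanging bar down past the hook's sprung keeper, until the bar lies in the bottom of the hook and the keeper has closed over it. Before you let go, tug the pan gently down so that the needle stands in the green sector of the dial for about a second, never in the red, to be sure that it is held; then let it go and leave it hanging still. Keep the sherd in the pan and disturb nothing else.

Things in the scene. Friction and masses are not known exactly. Their poses are not given: they have to be found in the camera images.
- pan: Weighing pan, loose, about 0.2 kg: white shallow dish (132 x 182 x 24 mm, long side along y) in a cradle of 5 mm steel wire, with two wire uprights (y = +-36 mm below, +-29 mm above) that carry a hanging bar and on top a wooden grip. Origin at the centre of the underside, z up. The same when turned by half a turn.
- grip (a point): Centre of the pan's wooden grip: 16 mm thick (pan's x), 66 mm long (y), 26 mm high; 207 mm over the pan's underside, 82 mm straight above the crown. Pinch it across its thickness, at the middle. Axes as the pan's.
- crown (a point): Middle of the pan's hanging bar, on the wire's centreline, 125 mm over the pan's underside. The bar is a 5 mm wire along the pan's y at x = 0: a flat crown 8 mm wide, then 45 degree flanks down 8 mm to shoulders at y = +-12 mm. Axes as the pan's.
- stand: Dial balance, immovable: base plate 235 x 115 mm, pillar at x = +125 mm (top 216 mm high) with a head clamped on it, from which a 10 mm wide arm runs along -x to an upturned hook at x = 0, with open space above. Origin on the table under the hook, z up. The dial (80 mm across) is on the head and faces -x.
- under_hook (a point): On the base plate, straight below the hook's seat (where the crown's centreline lies when home; x = y = 0 of the stand). The head's clamp height differs each time and is not measured: seat 160 to 180 mm over the table. Find it by feel. Arm and hook reach 11 mm below the seat. Axes as the stand's.
- hook_front (a point): On the table, 90 mm straight in front (-x) of the hook; axes as the stand's. Bring the pan in from here, its y along the stand's y (either way round), so that its wires straddle the arm. Hook of 8 mm steel: its point is on the -x side (inner face x = -11 mm, top 41 mm above the seat), its back at +x (inner face +11 mm).
- balance (a joint): How far the hook has sunk under load, m: 0 unloaded, 5 N per mm, so 0.001 is a 5 N downward load. Needle: zero at the dial's lower left, clockwise to 25 N at the lower right. Green sector 11 to 18 N (0.0022 to 0.0036), red from 21 N (0.0042). The loaded pan alone is about 2.7 N (0.0005).
- keeper (a joint): Brass sprung keeper, rad: 0 closed, up to 1.2 pushed down. A 5 mm bar hinged on the hook's back (15 mm to +x of the seat, 27 mm above it), reaching to the point. Pressing a bar past its end takes 4 to 9 N, best 2 to 7 mm to -x of the seat; then it springs shut above it. A pan merely set down rests on it, 32 mm too high, not hung.
- sherd: Flat pottery sherd, 85 x 74 x 12 mm, about 0.06 kg, lying loose in the pan's dish. Origin at the centre of its underside.
- mug: White mug with coloured dots, 88 mm across and high, loose bystander; origin under it.
- tag_jar: Clear jar with a red cap, 65 mm across, 99 mm high, loose bystander; origin under it.
- black_can: Black canister with a grey cap, 34 mm across, 51 mm high, loose bystander; origin under it.
- white_can: White canister with a grey cap, 34 mm across, 51 mm high, loose bystander; origin under it.
Not all that is in view belongs to the job. There is more than one size of the sherd; the job needs the middle-sized.

How it is judged:
By the outcome, as a careful person would: the job done as asked, in the order asked, and still so for the second after the job is handed in, with the robot touching nothing.
It also fails if it takes over 58 s, if anything falls off the work surface, if the arm or the gripper's body presses on something with over 40 N, if the wrist force passes 120 N, or if a joint passes its speed limit or range.

## Working session

There is one attempt and no reset: what is moved stays moved. The work goes in short steps, Python scripts to look and compute and a tool call to move; the robot and the scene stay as the last step left them, time stands still between calls to the robot, and variables do not carry over. Pictures are saved under pics/ and viewed, at most 10 in all, crops included, and the job is handed in when it is done.

Besides the shell and the picture viewer there is one more tool, called after "Emit:" as name(argument=value, ...), one argument or row to a line, values as JSON. drive_tool: Moves the arm, as the interface text tells. Shift numbers are shares of 0.03 m and turn numbers shares of 0.08 rad, none past 1 either way. Its arguments: {"type":"object","properties":{"offset":{"type":"array","items":{"type":"array","items":{"type":"number"}}},"delta_rot":{"type":"array","items":{"type":"array","items":{"type":"number"}}},"fingers":{"type":"array","items":{"type":"number"}},"squeeze":{"type":"number"}},"required":["offset","delta_rot","fingers"]}

```bash
mkdir -p pics; cat > h.py <<'E'
import numpy as np, cv2
from cell import manip
from scipy.spatial.transform import Rotation as R
def snap(n,f):
    s=manip.state(); im=manip.get_image(n); cv2.imwrite(f,im[:,:,::-1]); return s,im
def cam(n,s=None):
    p=manip.camera_params(n); K=np.array([[p['fx'],0,p['cx']],[0,p['fy'],p['cy']],[0,0,1]]); D=np.array(p['D'],float)
    if n=='wrist':
        s=s or manip.state(); T=np.eye(4); T[:3,:3]=R.from_rotvec(s['tool_rot']).as_matrix(); T[:3,3]=s['tool_pos']; T=T@np.array(p['hand_eye'])
    else: T=np.array(p['T'])
    return K,D,T
def ray(n,uv,s=None):
    K,D,T=cam(n,s); x,y=cv2.undistortPoints(np.array([[uv]],float),K,D)[0,0]
    d=T[:3,:3]@np.array([x,-y,-1]); return T[:3,3],d/np.linalg.norm(d)
def onz(n,uv,z,s=None):
    o,d=ray(n,uv,s); return o+d*(z-o[2])/d[2]
def tri(r1,r2):
    A=[];b=[]
    for o,d in (r1,r2):
        P=np.eye(3)-np.outer(d,d); A.append(P);b.append(P@o)
    x=np.linalg.lstsq(np.vstack(A),np.hstack(b),rcond=None)[0]
    return x,[np.linalg.norm(P@x-c) for P,c in zip(A,b)]
def proj(n,X,s=None):
    K,D,T=cam(n,s); p=np.linalg.inv(T)@np.append(X,1); q=np.array([[p[0],-p[1],-p[2]]])
    return cv2.projectPoints(q,np.zeros(3),np.zeros(3),K,D)[0].ravel()
E
python3 - <<'E'
from h import *
ims=[snap(n,f'pics/{n}0.png')[1] for n in('scene','side','wrist')]
for n in('scene','side'):
    K,D,T=cam(n);print(n,K[0,0],T.round(3).tolist())
print(manip.state())
E
```

```text
scene 363.7799955128025 [[0.803, 0.37, -0.467, -0.012], [-0.595, 0.518, -0.615, -0.859], [0.014, 0.772, 0.636, 0.909], [0.0, 0.0, 0.0, 1.0]]
side 496.4822252960231 [[-0.919, 0.229, -0.322, 0.123], [-0.395, -0.572, 0.719, 0.844], [-0.02, 0.788, 0.615, 0.965], [0.0, 0.0, 0.0, 1.0]]
{'clock': 0.15, 'joint_pos': array([-2.06291923e-01,  1.81329779e-01,  1.60775675e+00,  1.79455164e-05,
        1.35383523e+00, -2.06301734e-01]), 'qvel': array([-0.00075416, -0.00219468, -0.001741  ,  0.0011387 , -0.00045518,
        0.00157237]), 'joint_efforts': array([ 2.17843895e-03, -4.34232402e+01, -3.42173409e+01,  7.02767819e-02,
        3.56537139e-02, -6.69761539e-05]), 'tool_pos': array([5.74806067e-01, 6.53385489e-05, 4.04050230e-01]), 'tool_rot': array([-2.22064137e+00, -2.22065455e+00,  1.11913417e-03]), 'ft_force': array([ 0.34091319, -0.00923006,  0.15007733]), 'ft_torque': array([-0.01368632, -0.00455521, -0.04686329]), 'grasp_force': 0.0, 'opening': 0.0877835258826006}
```

View pics/scene0.png

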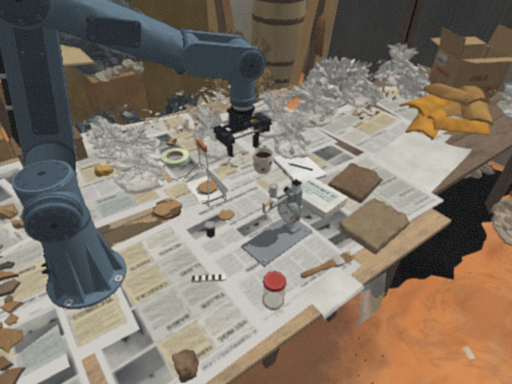

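View pics/side0.png

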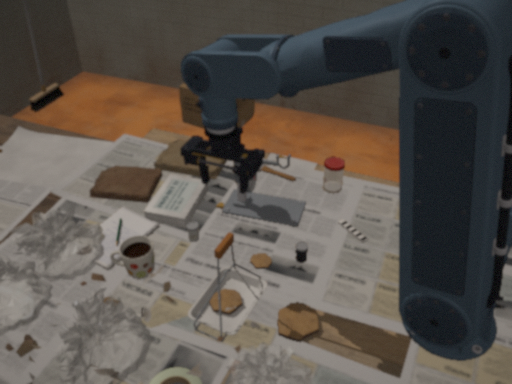

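The side view shows the pan with its orange grip at about (225,245). A sherd lies in it at (228,300). The other sherds are a small one at (262,260) and a large one at (298,320), so the middle-sized one is already in the pan. The stand's base is at about (262,208) in the side view and (278,242) in the scene view. I'll check both in one enlarged crop.

```bash
python3 - <<'E'
import cv2,numpy as np
a=cv2.imread('pics/scene0.png')[120:270,180:340]; b=cv2.imread('pics/side0.png')[140:340,180:330]
a=cv2.resize(a,(400,375),interpolation=2); b=cv2.resize(b,(400,533),interpolation=2)
c=np.zeros((533,800,3),np.uint8); c[:375,:400]=a; c[:,400:]=b
cv2.imwrite('pics/c1.png',c)
for f in('scene0','side0'):
    im=cv2.imread(f'pics/{f}.png'); h=cv2.cvtColor(im,cv2.COLOR_BGR2HSV)
    m=cv2.inRange(h,(3,140,90),(16,255,255))
    n,l,s,ce=cv2.connectedComponentsWithStats(m)
    for i in range(1,n):
        if 25<s[i,4]<2000: print(f,s[i],ce[i].round(1))
E
```

```text
scene0 [288  99  11  10  48] [292.5 103.8]
scene0 [198 140   8   9  31] [201.3 144.2]
scene0 [503 191   9   8  28] [507.4 195.2]
scene0 [497 353  15  23 177] [506.1 362.8]
side0 [216 234  17  18  94] [223.6 242.5]
```

View pics/c1.png

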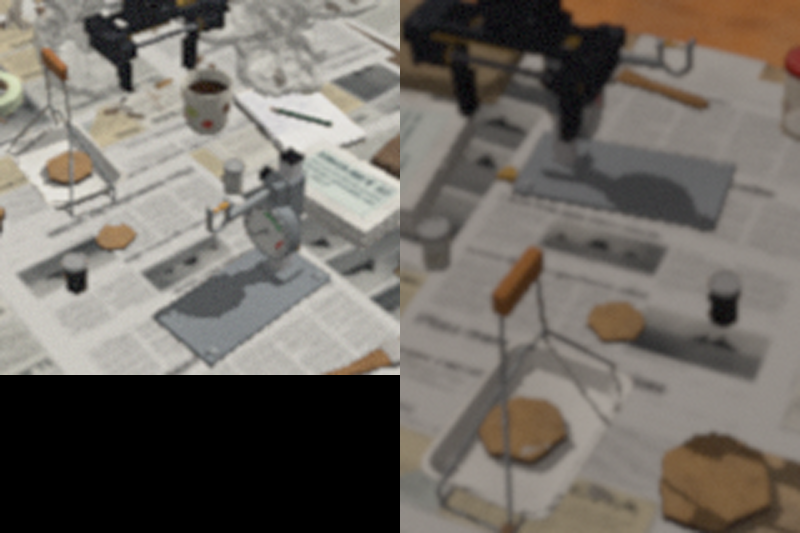

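View pics/wrist0.png

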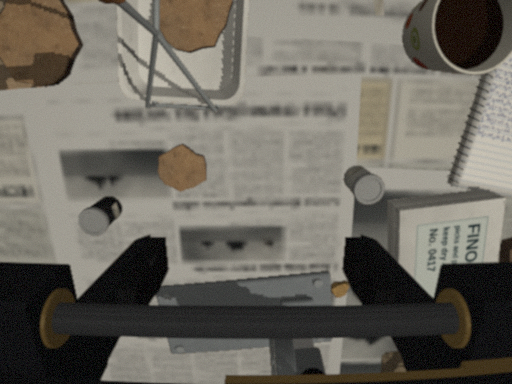

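The crop confirms the pan, which has a grip and two uprights and holds the middle-sized sherd. It also shows the stand's grey base, with the hook end near scene (266,206).

```bash
python3 - <<'E'
from h import *
np.set_printoptions(precision=4,suppress=True)
for uv in[(222.4,212.4),(232.5,190.6),(305.6,201.9),(298.9,225.5)]: print('side',onz('side',uv,.008))
for uv in[(244,247.2),(264,264.8),(311.2,232)]: print('scene',onz('scene',uv,.008))
print('grip',tri(ray('scene',(202,145.5)),ray('side',(224.8,246))))
# grip ends from crop
S=lambda x,y:(180+.4*x,120+.4*y); Q=lambda x,y:(180+(x-400)*.375,140+y*.375)
print('gA',tri(ray('scene',S(45,55)),ray('side',Q(502,300))));print('gB',tri(ray('scene',S(64,75)),ray('side',Q(534,260))))
print('gA',tri(ray('scene',S(45,55)),ray('side',Q(534,260))))
for n,uv in(('scene',S(217,203)),('scene',S(221,228)),('scene',S(212,212))): print(onz(n,uv,.17),onz(n,uv,.2))
for n,p in(('mug',(420,60)),):pass
print('can w',onz('side',(193,238),0),'can b',onz('side',(301,260),0),'mug',onz('side',(138,270),0))
E
```

```text
side [ 0.6657 -0.1506  0.008 ]
side [ 0.6825 -0.2579  0.008 ]
side [ 0.4518 -0.2898  0.008 ]
side [ 0.4357 -0.1805  0.008 ]
scene [ 0.4468 -0.1843  0.008 ]
scene [ 0.4557 -0.2817  0.008 ]
scene [ 0.6755 -0.2626  0.008 ]
grip (array([0.5004, 0.1551, 0.2067]), [np.float64(0.0015430004752480769), np.float64(0.0015430004752487877)])
gA (array([0.5012, 0.1819, 0.2093]), [np.float64(0.0005741654043531692), np.float64(0.0005741654043527544)])
gB (array([0.4996, 0.1256, 0.205 ]), [np.float64(0.0004111629727260941), np.float64(0.00041116297272626414)])
gA (array([0.4861, 0.1503, 0.2307]), [np.float64(0.0010522257108177824), np.float64(0.0010522257108174983)])
[ 0.5313 -0.1902  0.17  ] [ 0.5092 -0.2173  0.2   ]
[ 0.5069 -0.2297  0.17  ] [ 0.4858 -0.2553  0.2   ]
[ 0.5159 -0.2001  0.17  ] [ 0.4944 -0.2268  0.2   ]
can w [ 0.6988 -0.0266  0.    ] can b [ 0.3879 -0.06   -0.    ] mug [0.7756 0.1385 0.    ]
```

Setting out: go above the grip.

Emit:
drive_tool(
  offset=[
    [0.73,-0.36,-0.15],
    [0.73,-0.36,-0.15],
    [0.73,-0.36,-0.15],
    [0.73,-0.36,-0.15],
    [0.73,-0.36,0],
    [0.73,-0.36,0],
    [0.73,-0.36,0],
    [0,0,0],
  ],
  delta_rot=[
    [0,0,0],
    [0,0,0],
    [0,0,0],
    [0,0,0],
    [0,0,0],
    [0,0,0],
    [0,0,0],
    [0,0,0],
  ],
  fingers=[1,1,1,1,1,1,1,1],
)

```text
clock: 0.82
tool_pos: [0.4976, 0.1562, 0.4225]
tool_rot: [-2.217, -2.224, -0.0]
ft_force: [0.6, -0.8, -0.0]
opening: 0.0877
grasp_force: 0.0
```

```bash
python3 - <<'E'
from h import *
ims=[]
for n in('wrist','scene','side'):
    s,im=snap(n,f'pics/{n}1.png'); 
    h=cv2.cvtColor(im,cv2.COLOR_RGB2HSV); m=cv2.inRange(h,(3,140,70),(16,255,255))
    k,l,st,ce=cv2.connectedComponentsWithStats(m)
    for i in range(1,k):
        if 40<st[i,4]<20000: print(n,st[i],ce[i].round(1))
s=manip.state(); print(s['tool_pos'],s['tool_rot'])
w=cv2.imread('pics/wrist1.png'); b=cv2.imread('pics/side1.png')[130:250,190:330]; a=cv2.imread('pics/scene1.png')[170:270,230:330]
c=np.zeros((600,800,3),np.uint8); c[:300,:400]=cv2.resize(w,(400,300)); c[:300,400:750]=cv2.resize(b,(350,300),interpolation=2); c[300:,:300]=cv2.resize(a,(300,300),interpolation=2)
cv2.imwrite('pics/c2.png',c)
E
```

```text
wrist [ 248  170   31  101 1811] [261.6 221.9]
scene [288  99  12  10  52] [292.6 103.6]
scene [  348   221   164   163 15579] [442.6 322.6]
scene [498 352  14  23 190] [506.1 362.5]
side [  13   72  183   68 7119] [110.1 108.1]
side [ 238  118  246   76 9295] [375.1 152.2]
side [216 234  16  23 127] [223.4 244.1]
[0.49950432 0.15317711 0.42264694] [ 2.22036648e+00  2.22194469e+00 -4.29328765e-04]
```

View pics/c2.png

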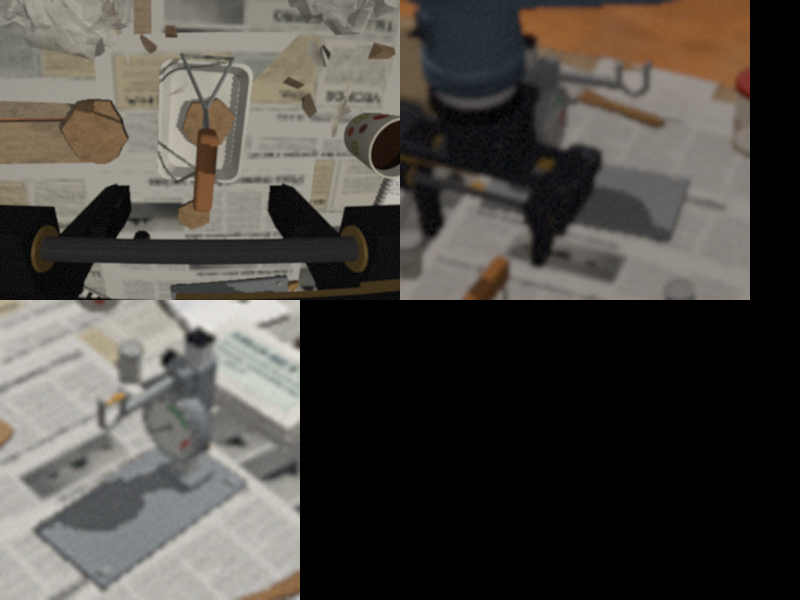

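The wrist view shows the grip at (262,222), slightly tilted. The sherd lies in the dish, and the hook is visible in the side view near (284,162) and in the scene view near (266,206).

```bash
python3 - <<'E'
from h import *
np.set_printoptions(precision=4,suppress=True)
im=cv2.imread('pics/wrist1.png'); h=cv2.cvtColor(im,cv2.COLOR_BGR2HSV); m=cv2.inRange(h,(3,140,70),(16,255,255))
m[:160]=0;m[275:]=0; m[:,:240]=0;m[:,285:]=0
r=cv2.minAreaRect(np.argwhere(m)[:,::-1].astype(np.float32)); print(r)
for p in cv2.boxPoints(r): print(p,onz('wrist',p,.22),onz('wrist',p,.207))
a=lambda X,Y:(190+(X-400)*.4,130+Y*.4); b=lambda X,Y:(230+X/3,170+(Y-300)/3)
for t,p,q in(('bottom',a(635,95),b(104,425)),('tip',a(648,68),b(100,402)),('back',a(620,72),b(124,395))): print(t,p,q,tri(ray('side',p),ray('scene',q)))
for p in a(688,180),a(668,240): print(onz('side',p,.008))
for p in b(40,530),b(105,588),b(245,485): print(onz('scene',p,.008))
E
```

```text
((263.1305847167969, 217.8845977783203), (25.3837833404541, 104.66497802734375), 3.532294511795044)
[247.2385 269.3357] [0.4934 0.1217 0.22  ] [0.493  0.1139 0.207 ]
[253.6871 164.8696] [0.4975 0.1888 0.22  ] [0.4974 0.1858 0.207 ]
[279.0226 166.4335] [0.5118 0.1879 0.22  ] [0.5127 0.1848 0.207 ]
[272.5741 270.8997] [0.5093 0.1206 0.22  ] [0.5101 0.1127 0.207 ]
bottom (284.0, 168.0) (264.6666666666667, 211.66666666666666) (array([ 0.4996, -0.2214,  0.1663]), [np.float64(0.000489133166352292), np.float64(0.0004891331663523555)])
tip (289.2, 157.2) (263.3333333333333, 204.0) (array([ 0.4884, -0.2257,  0.2041]), [np.float64(0.0014420125655685615), np.float64(0.0014420125655687835)])
back (278.0, 158.8) (271.3333333333333, 201.66666666666666) (array([ 0.5205, -0.2223,  0.1937]), [np.float64(0.0024941020549243773), np.float64(0.0024941020549243053)])
[ 0.4528 -0.2889  0.008 ]
[ 0.4396 -0.1766  0.008 ]
[ 0.4464 -0.1811  0.008 ]
[ 0.4553 -0.2873  0.008 ]
[ 0.6779 -0.2624  0.008 ]
```

Emit:
drive_tool(
  offset=[
    [0.07,0.1,0.4],
    [0,0,0.5],
    [0,0,0.5],
    [0,0,0.45],
    [0,0,0.35],
    [0,0,0],
    [0,0,0],
    [0,0,0],
  ],
  delta_rot=[
    [0,0,0.5],
    [0,0,0],
    [0,0,0],
    [0,0,0],
    [0,0,0],
    [0,0,0],
    [0,0,0],
    [0,0,0],
  ],
  fingers=[1,1,1,1,1,0.2,-0.6,-1],
  squeeze=30,
)

```text
clock: 1.63
tool_pos: [0.503, 0.155, 0.3575]
tool_rot: [2.266, 2.175, 0.001]
ft_force: [0.1, -0.5, 0.3]
opening: 0.07
grasp_force: 0.0
```

Emit:
drive_tool(
  offset=[
    [0,0,0],
    [0,0,0],
    [0,0,0],
    [0,0,0],
  ],
  delta_rot=[
    [0,0,0],
    [0,0,0],
    [0,0,0],
    [0,0,0],
  ],
  fingers=[-1,-1,-1,-1],
  squeeze=45,
)

```text
clock: 1.97
tool_pos: [0.5025, 0.1555, 0.3572]
tool_rot: [2.265, 2.176, 0.001]
ft_force: [-0.2, 0.3, 0.2]
opening: 0.0436
grasp_force: 0.0
```

```bash
python3 - <<'E'
from h import *
s=manip.state();print({k:np.round(s[k],4) for k in('clock','tool_pos','tool_rot','ft_force','ft_torque','opening','grasp_force')})
E
```

```text
{'clock': np.float64(1.9667), 'tool_pos': array([0.5025, 0.1555, 0.3572]), 'tool_rot': array([2.2649e+00, 2.1763e+00, 1.1000e-03]), 'ft_force': array([-0.2132,  0.3094,  0.1946]), 'ft_torque': array([-0.0288,  0.0091,  0.0209]), 'opening': np.float64(0.0436), 'grasp_force': np.float64(0.0)}
```

Emit:
drive_tool(
  offset=[
    [0,0,0],
    [0,0,0],
    [0,0,0],
    [0,0,0],
    [0,0,0],
    [0,0,0],
    [0,0,0],
    [0,0,-0.1],
  ],
  delta_rot=[
    [0,0,0],
    [0,0,0],
    [0,0,0],
    [0,0,0],
    [0,0,0],
    [0,0,0],
    [0,0,0],
    [0,0,0],
  ],
  fingers=[-1,-1,-1,-1,-1,-1,-1,-1],
  squeeze=45,
)

```text
clock: 2.63
tool_pos: [0.5021, 0.1554, 0.3589]
tool_rot: [-2.265, -2.176, 0.002]
ft_force: [0.1, 0.4, -2.6]
opening: 0.0157
grasp_force: 44.9
```

Emit:
drive_tool(
  offset=[
    [0,0,-0.2],
    [0,0,-0.4],
    [0,-0.1,-0.55],
    [0,-0.25,-0.6],
    [0,-0.4,-0.6],
    [0,-0.5,-0.55],
    [0,-0.5,-0.4],
    [0,-0.4,-0.23],
  ],
  delta_rot=[
    [0,0,0],
    [0,0,0],
    [0,0,0],
    [0,0,0],
    [0,0,0],
    [0,0,0],
    [0,0,0],
    [0,0,0],
  ],
  fingers=[-1,-1,-1,-1,-1,-1,-1,-1],
)

```text
clock: 3.3
tool_pos: [0.4372, 0.1581, 0.4686]
tool_rot: [2.264, 2.175, 0.004]
ft_force: [-0.3, -0.1, -3.2]
opening: 0.0156
grasp_force: 44.9
```

Emit:
drive_tool(
  offset=[
    [-0.15,-0.3,0],
    [-0.3,-0.2,0],
    [-0.45,-0.1,0],
    [-0.6,0,0],
    [-0.7,0,0],
    [-0.8,0,0],
    [-0.85,0,0],
    [-0.9,0,0],
  ],
  delta_rot=[
    [0,0,-0.1],
    [0,0,-0.15],
    [0,0,-0.2],
    [0,0,-0.2],
    [0,0,-0.2],
    [0,0,-0.2],
    [0,0,-0.2],
    [0,0,-0.2],
  ],
  fingers=[-1,-1,-1,-1,-1,-1,-1,-1],
)

```text
clock: 3.97
tool_pos: [0.4223, 0.0152, 0.4657]
tool_rot: [2.133, 2.306, 0.0]
ft_force: [1.1, 0.7, -2.5]
opening: 0.0153
grasp_force: 44.9
```

Emit:
drive_tool(
  offset=[
    [-0.9,0,0],
    [-0.9,0,0],
    [-0.85,0,0],
    [-0.8,0,0],
    [-0.7,0,0],
    [-0.55,0,0],
    [-0.4,0,0],
    [-0.2,0,0],
  ],
  delta_rot=[
    [0,0,-0.2],
    [0,0,-0.15],
    [0,0,-0.1],
    [0,0,-0.04],
    [0,0,0],
    [0,0,0],
    [0,0,0],
    [0,0,0],
  ],
  fingers=[-1,-1,-1,-1,-1,-1,-1,-1],
)

```text
clock: 4.63
tool_pos: [0.4389, -0.1434, 0.4655]
tool_rot: [-2.091, -2.344, 0.001]
ft_force: [-0.2, 0.5, -2.1]
opening: 0.0159
grasp_force: 44.9
```

Emit:
drive_tool(
  offset=[
    [0,0,0],
    [0,0,0],
  ],
  delta_rot=[
    [0,0,0],
    [0,0,0],
  ],
  fingers=[-1,-1],
)

```text
clock: 4.8
tool_pos: [0.439, -0.1417, 0.4655]
tool_rot: [-2.09, -2.345, -0.0]
ft_force: [-0.0, -0.4, -2.9]
opening: 0.0157
grasp_force: 44.9
```

```bash
python3 - <<'E'
from h import *
for n in('wrist','scene','side'): snap(n,f'pics/{n}2.png')
s=manip.state();print({k:np.round(s[k],4) for k in('clock','tool_pos','tool_rot','ft_force','ft_torque','opening','grasp_force')})
print(R.from_rotvec(s['tool_rot']).as_matrix().round(3))
w=cv2.imread('pics/wrist2.png'); b=cv2.imread('pics/side2.png')[100:280,200:410]; a=cv2.imread('pics/scene2.png')[120:280,180:340]
c=np.zeros((600,800,3),np.uint8); c[:300,:400]=cv2.resize(w,(400,300)); c[:300,400:750]=cv2.resize(b,(350,300),interpolation=2); c[300:,:300]=cv2.resize(a,(300,300),interpolation=2)
cv2.imwrite('pics/c3.png',c)
E
```

```text
{'clock': np.float64(4.95), 'tool_pos': array([ 0.439 , -0.1411,  0.4656]), 'tool_rot': array([-2.0884e+00, -2.3467e+00, -4.0000e-04]), 'ft_force': array([-0.0795,  0.0944, -1.6167]), 'ft_torque': array([-0.0213, -0.0382, -0.0129]), 'opening': np.float64(0.0154), 'grasp_force': np.float64(44.8538)}
[[-0.116  0.993  0.   ]
 [ 0.993  0.116  0.   ]
 [ 0.     0.    -1.   ]]
```

View pics/c3.png

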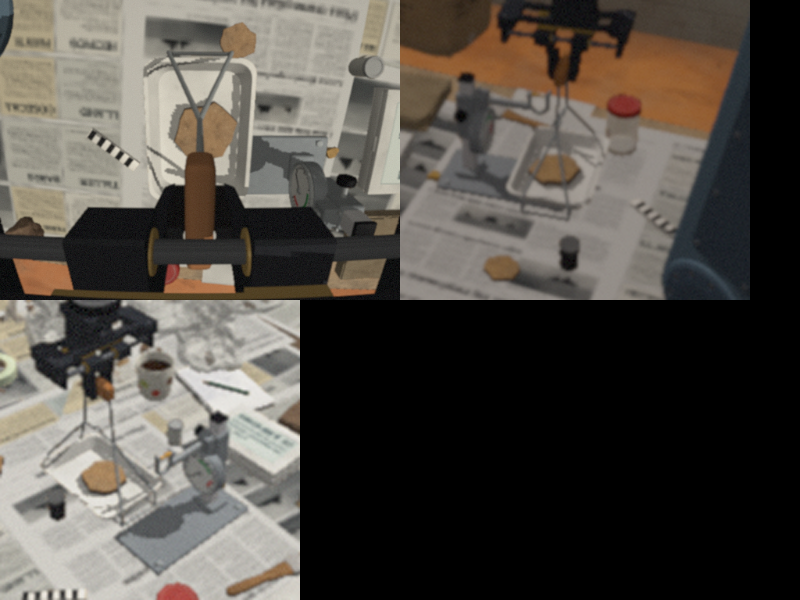

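The pan is held level with the sherd in it, and it is aligned with the stand's yaw. I'll slide in front of the hook and look at the hook and crown together.

Emit:
drive_tool(
  offset=[
    [-0.2,-0.15,0],
    [-0.45,-0.2,0],
    [-0.6,-0.2,0],
    [-0.65,-0.2,0],
    [-0.6,-0.05,0],
    [-0.4,0,0],
    [-0.15,0,0],
    [0,0,0],
  ],
  delta_rot=[
    [0,0,0],
    [0,0,0],
    [0,0,0],
    [0,0,0],
    [0,0,0],
    [0,0,0],
    [0,0,0],
    [0,0,0],
  ],
  fingers=[-1,-1,-1,-1,-1,-1,-1,-1],
)

```text
clock: 5.62
tool_pos: [0.4258, -0.2362, 0.4655]
tool_rot: [-2.091, -2.344, -0.0]
ft_force: [-0.2, 0.4, -2.7]
opening: 0.0155
grasp_force: 44.9
```

```bash
python3 - <<'E'
from h import *
for n in('scene','side'): snap(n,f'pics/{n}3.png')
s=manip.state();print({k:np.round(s[k],4) for k in('clock','tool_pos','tool_rot','ft_force')})
Rm=R.from_rotvec(s['tool_rot']).as_matrix(); cr=s['tool_pos']+Rm@[0,0,.232]
print('crown',cr,'side',proj('side',cr),'scene',proj('scene',cr))
b=cv2.imread('pics/side3.png')[125:205,255:335]; a=cv2.imread('pics/scene3.png')[160:240,215:295]
cv2.imwrite('pics/c4.png',np.hstack([cv2.resize(x,(400,400),interpolation=2) for x in(a,b)]))
E
```

```text
{'clock': np.float64(5.7167), 'tool_pos': array([ 0.4258, -0.2351,  0.4655]), 'tool_rot': array([-2.0890e+00, -2.3454e+00, -6.0000e-04]), 'ft_force': array([ 0.2244, -0.5571, -2.5569])}
crown [ 0.42572503 -0.23490455  0.23345043] side [312.36641312 150.7806865 ] scene [247.34427858 206.78604445]
```

View pics/c4.png

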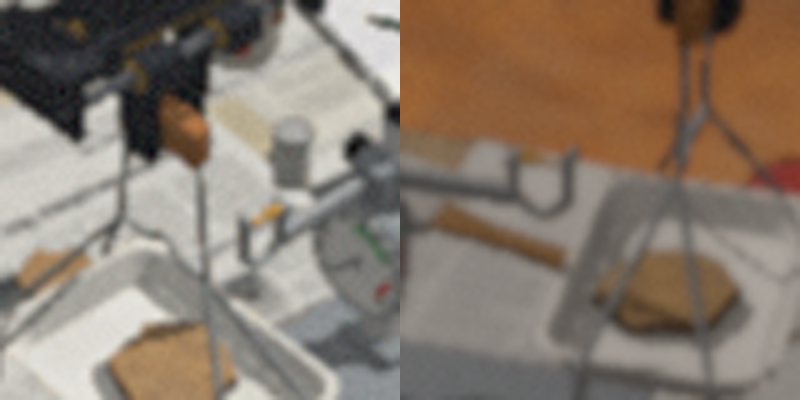

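Both views show the hook clearly. Its point top is at side (289.6,155.4) and scene (263.6,204). The bottom is at side (283.6,166.4) and scene (265.6,212.4). The crown is where predicted, at side (313,151).

```bash
python3 - <<'E'
from h import *
np.set_printoptions(precision=4,suppress=True)
s=manip.state();Rm=R.from_rotvec(s['tool_rot']).as_matrix(); cr=s['tool_pos']+Rm@[0,0,.232]
for t,p,q in(('point',(289.6,155.4),(263.6,204)),('bottom',(283.6,166.4),(265.6,212)),('keeper',(283,156.2),(268,202.6)),('arm',(262,161.5),(285,200))):
    x,e=tri(ray('side',p),ray('scene',q)); print(t,x,e,'rel tool',Rm.T@(x-cr))
E
```

```text
point [ 0.4877 -0.2288  0.2075] [np.float64(0.0005282001461316369), np.float64(0.0005282001461315018)] rel tool [-0.0011  0.0623  0.026 ]
bottom [ 0.5013 -0.2252  0.1679] [np.float64(0.0016462467433801353), np.float64(0.001646246743381012)] rel tool [0.0009 0.0762 0.0655]
keeper [ 0.506  -0.2264  0.2019] [np.float64(0.000637606750940248), np.float64(0.0006376067509402071)] rel tool [-0.0009  0.0808  0.0315]
arm [ 0.5714 -0.224   0.1734] [np.float64(0.005555023938628589), np.float64(0.005555023938628913)] rel tool [-0.006   0.146   0.0601]
```

Emit:
drive_tool(
  offset=[
    [0,0.15,0],
    [0,0.3,0],
    [0,0.45,0],
    [0,0.5,0],
    [0,0.45,0],
    [0,0.35,0],
    [0,0.2,0],
    [0,0,0],
  ],
  delta_rot=[
    [0,0,0],
    [0,0,0],
    [0,0,0],
    [0,0,0],
    [0,0,0],
    [0,0,0],
    [0,0,0],
    [0,0,0],
  ],
  fingers=[-1,-1,-1,-1,-1,-1,-1,-1],
)

```text
clock: 6.38
tool_pos: [0.4984, -0.2267, 0.4654]
tool_rot: [-2.088, -2.347, -0.0]
ft_force: [0.2, 0.2, -1.9]
opening: 0.0156
grasp_force: 44.9
```

```bash
python3 - <<'E'
from h import *
for n in('scene','side'): snap(n,f'pics/{n}4.png')
s=manip.state();print({k:np.round(s[k],4) for k in('clock','tool_pos','tool_rot','ft_force')})
b=cv2.imread('pics/side4.png')[125:205,245:325]; a=cv2.imread('pics/scene4.png')[160:240,225:305]
cv2.imwrite('pics/c5.png',np.hstack([cv2.resize(x,(400,400),interpolation=2) for x in(a,b)]))
E
```

```text
{'clock': np.float64(6.4833), 'tool_pos': array([ 0.4973, -0.2271,  0.4654]), 'tool_rot': array([-2.0885e+00, -2.3459e+00,  5.0000e-04]), 'ft_force': array([ 0.6743, -0.5732, -2.4294])}
```

View pics/c5.png

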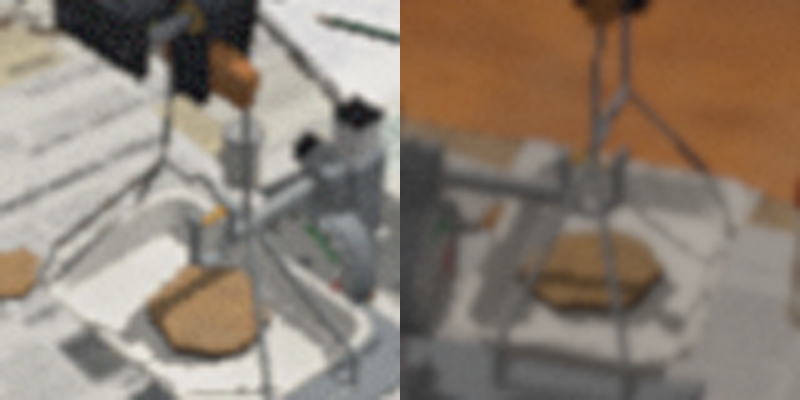

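The crown is above the hook opening, and in the side view it sits between the point (620,150) and the back (570,155). Lowering onto the keeper.

Emit:
drive_tool(
  offset=[
    [0,0,0.1],
    [0,0,0.15],
    [0,0,0.18],
    [0,0,0.18],
    [0,0,0.15],
    [0,0,0.08],
    [0,0,0],
    [0,0,0],
  ],
  delta_rot=[
    [0,0,0],
    [0,0,0],
    [0,0,0],
    [0,0,0],
    [0,0,0],
    [0,0,0],
    [0,0,0],
    [0,0,0],
  ],
  fingers=[-1,-1,-1,-1,-1,-1,-1,-1],
)

```text
clock: 7.15
tool_pos: [0.4972, -0.2274, 0.4403]
tool_rot: [-2.09, -2.345, 0.0]
ft_force: [0.8, -0.5, -2.1]
opening: 0.0159
grasp_force: 44.9
```

Emit:
drive_tool(
  offset=[
    [0,0,0.05],
    [0,0,0.05],
    [0,0,0.05],
    [0,0,0.05],
  ],
  delta_rot=[
    [0,0,0],
    [0,0,0],
    [0,0,0],
    [0,0,0],
  ],
  fingers=[-1,-1,-1,-1],
)

```text
clock: 7.48
tool_pos: [0.4974, -0.2274, 0.4346]
tool_rot: [2.089, 2.345, 0.001]
ft_force: [1.3, -0.5, -1.1]
opening: 0.0155
grasp_force: 44.9
```

Emit:
drive_tool(
  offset=[
    [0,0,0.05],
    [0,0,0.05],
    [0,0,0.05],
    [0,0,0.05],
  ],
  delta_rot=[
    [0,0,0],
    [0,0,0],
    [0,0,0],
    [0,0,0],
  ],
  fingers=[-1,-1,-1,-1],
)

```text
clock: 7.82
tool_pos: [0.4976, -0.2274, 0.4296]
tool_rot: [2.088, 2.344, 0.001]
ft_force: [0.4, 0.7, 2.6]
opening: 0.0158
grasp_force: 44.9
```

Emit:
drive_tool(
  offset=[
    [0,0,0.05],
    [0,0,0.05],
    [0,0,0.05],
  ],
  delta_rot=[
    [0,0,0],
    [0,0,0],
    [0,0,0],
  ],
  fingers=[-1,-1,-1],
)

```text
clock: 8.07
tool_pos: [0.4975, -0.2274, 0.4242]
tool_rot: [2.089, 2.345, 0.001]
ft_force: [1.8, 0.0, 3.1]
opening: 0.0153
grasp_force: 44.9
```

Emit:
drive_tool(
  offset=[
    [0,0,0.05],
    [0,0,0.05],
    [0,0,0.05],
  ],
  delta_rot=[
    [0,0,0],
    [0,0,0],
    [0,0,0],
  ],
  fingers=[-1,-1,-1],
)

```text
clock: 8.32
tool_pos: [0.4974, -0.2274, 0.4196]
tool_rot: [2.089, 2.345, 0.0]
ft_force: [2.9, -0.3, 3.4]
opening: 0.0155
grasp_force: 44.9
```

Emit:
drive_tool(
  offset=[
    [0,0,0.05],
    [0,0,0.05],
    [0,0,0.05],
  ],
  delta_rot=[
    [0,0,0],
    [0,0,0],
    [0,0,0],
  ],
  fingers=[-1,-1,-1],
)

```text
clock: 8.57
tool_pos: [0.4973, -0.2272, 0.4141]
tool_rot: [-2.09, -2.345, -0.001]
ft_force: [4.3, 0.5, 0.4]
opening: 0.0156
grasp_force: 45.0
```

Emit:
drive_tool(
  offset=[
    [0,0.04,0.04],
    [0,0.03,0.04],
    [0,0,0.04],
  ],
  delta_rot=[
    [0,0,0],
    [0,0,0],
    [0,0,0],
  ],
  fingers=[-1,-1,-1],
)

```text
clock: 8.82
tool_pos: [0.4989, -0.2269, 0.4101]
tool_rot: [-2.088, -2.343, 0.002]
ft_force: [1.0, -0.4, -2.0]
opening: 0.0156
grasp_force: 44.9
```

Emit:
drive_tool(
  offset=[
    [0,0,0.04],
    [0,0,0.04],
    [0,0,0],
  ],
  delta_rot=[
    [0,0,0],
    [0,0,0],
    [0,0,0],
  ],
  fingers=[-1,-1,-1],
)

```text
clock: 9.07
tool_pos: [0.4991, -0.227, 0.4083]
tool_rot: [-2.089, -2.345, 0.001]
ft_force: [0.4, 0.8, -1.8]
opening: 0.0156
grasp_force: 44.9
```

The bar is past the keeper and hangs free again, with the force back at about −2 N. Continuing to the seat.

Emit:
drive_tool(
  offset=[
    [0,0.04,0.04],
    [0,0.03,0.04],
    [0,0,0.03],
    [0,0,0],
  ],
  delta_rot=[
    [0,0,0],
    [0,0,0],
    [0,0,0],
    [0,0,0],
  ],
  fingers=[-1,-1,-1,-1],
)

```text
clock: 9.4
tool_pos: [0.5015, -0.2268, 0.4055]
tool_rot: [-2.09, -2.346, -0.0]
ft_force: [0.9, -0.5, -2.1]
opening: 0.0152
grasp_force: 44.9
```

Emit:
drive_tool(
  offset=[
    [0,0,0.03],
    [0,0,0.03],
    [0,0,0.03],
    [0,0,0],
  ],
  delta_rot=[
    [0,0,0],
    [0,0,0],
    [0,0,0],
    [0,0,0],
  ],
  fingers=[-1,-1,-1,-1],
)

```text
clock: 9.73
tool_pos: [0.5017, -0.2269, 0.4036]
tool_rot: [2.089, 2.344, 0.001]
ft_force: [1.3, 1.0, 2.4]
opening: 0.0158
grasp_force: 44.9
```

Emit:
drive_tool(
  offset=[
    [0,0,0.02],
    [0,0,0.02],
    [0,0,0],
    [0,0,0],
  ],
  delta_rot=[
    [0,0,0],
    [0,0,0],
    [0,0,0],
    [0,0,0],
  ],
  fingers=[-1,-1,-1,-1],
)

```text
clock: 10.07
tool_pos: [0.5018, -0.227, 0.4027]
tool_rot: [2.088, 2.344, 0.001]
ft_force: [2.1, 0.0, 5.0]
opening: 0.0155
grasp_force: 44.9
```

Emit:
drive_tool(
  offset=[
    [0,0,0.025],
    [0,0,0.025],
    [0,0,0.02],
    [0,0,0],
    [0,0,0],
  ],
  delta_rot=[
    [0,0,0],
    [0,0,0],
    [0,0,0],
    [0,0,0],
    [0,0,0],
  ],
  fingers=[-1,-1,-1,-1,-1],
)

```text
clock: 10.48
tool_pos: [0.502, -0.227, 0.4014]
tool_rot: [2.087, 2.343, 0.002]
ft_force: [2.0, 2.6, 9.0]
opening: 0.0159
grasp_force: 44.9
```

```bash
python3 - <<'E'
from h import *
for n in('scene','side'): snap(n,f'pics/{n}5.png')
s=manip.state();print({k:np.round(s[k],4) for k in('clock','tool_pos','ft_force')})
b=cv2.imread('pics/side5.png')[140:210,250:320]; a=cv2.imread('pics/scene5.png')[180:250,245:315]
cv2.imwrite('pics/c6.png',np.hstack([cv2.resize(x,(400,400),interpolation=2) for x in(a,b)]))
E
```

```text
{'clock': np.float64(10.5833), 'tool_pos': array([ 0.502 , -0.227 ,  0.4014]), 'ft_force': array([1.2003, 0.6891, 8.4876])}
```

View pics/c6.png

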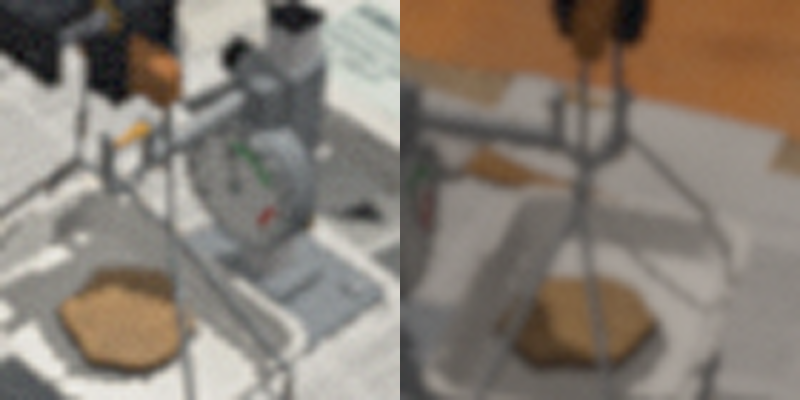

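The keeper (scene crop 130,133) is closed over the bar, the bar lies at the hook bottom, and the needle points to the start of the green sector. I'll add about 3 N and hold.

Emit:
drive_tool(
  offset=[
    [0,0,0.025],
    [0,0,0.03],
    [0,0,0],
    [0,0,0],
  ],
  delta_rot=[
    [0,0,0],
    [0,0,0],
    [0,0,0],
    [0,0,0],
  ],
  fingers=[-1,-1,-1,-1],
)

```text
clock: 10.92
tool_pos: [0.5022, -0.2271, 0.4004]
tool_rot: [2.087, 2.342, 0.002]
ft_force: [1.1, 1.8, 11.1]
opening: 0.0157
grasp_force: 44.9
```

Emit:
drive_tool(
  offset=[
    [0,0,0],
    [0,0,0],
    [0,0,0],
    [0,0,0],
    [0,0,0],
    [0,0,0],
    [0,0,0],
    [0,0,0],
  ],
  delta_rot=[
    [0,0,0],
    [0,0,0],
    [0,0,0],
    [0,0,0],
    [0,0,0],
    [0,0,0],
    [0,0,0],
    [0,0,0],
  ],
  fingers=[-1,-1,-1,-1,-1,-1,-1,-1],
)

```text
clock: 11.58
tool_pos: [0.5022, -0.227, 0.4004]
tool_rot: [2.087, 2.342, 0.002]
ft_force: [1.9, 1.9, 10.9]
opening: 0.0156
grasp_force: 44.9
```

Emit:
drive_tool(
  offset=[
    [0,0,0],
    [0,0,0],
    [0,0,0],
    [0,0,0],
    [0,0,0],
  ],
  delta_rot=[
    [0,0,0],
    [0,0,0],
    [0,0,0],
    [0,0,0],
    [0,0,0],
  ],
  fingers=[-1,-1,-1,-1,-1],
)

```text
clock: 12.0
tool_pos: [0.5022, -0.227, 0.4004]
tool_rot: [2.087, 2.342, 0.002]
ft_force: [1.5, 1.4, 11.4]
opening: 0.0156
grasp_force: 44.9
```

Emit:
drive_tool(
  offset=[
    [0,0,0],
    [0,0,0],
    [0,0,0],
    [0,0,-0.05],
    [0,0,-0.06],
    [0,0,-0.05],
    [0,0,-0.03],
    [0,0,0],
  ],
  delta_rot=[
    [0,0,0],
    [0,0,0],
    [0,0,0],
    [0,0,0],
    [0,0,0],
    [0,0,0],
    [0,0,0],
    [0,0,0],
  ],
  fingers=[-1,-1,-1,-1,-1,-1,-1,-1],
)

```text
clock: 12.67
tool_pos: [0.5017, -0.2268, 0.4035]
tool_rot: [2.089, 2.345, 0.001]
ft_force: [4.3, 0.5, 1.3]
opening: 0.0158
grasp_force: 45.0
```

Emit:
drive_tool(
  offset=[
    [0,0,0],
    [0,0,0],
    [0,0,0],
  ],
  delta_rot=[
    [0,0,0],
    [0,0,0],
    [0,0,0],
  ],
  fingers=[-1,-1,-1],
)

```text
clock: 12.92
tool_pos: [0.5018, -0.2269, 0.4034]
tool_rot: [2.089, 2.345, 0.001]
ft_force: [5.3, -0.2, -0.4]
opening: 0.0157
grasp_force: 45.0
```

Emit:
drive_tool(
  offset=[
    [0,0.03,0],
    [0,0.02,0],
    [0,0,0],
    [0,0,0],
  ],
  delta_rot=[
    [0,0,0],
    [0,0,0],
    [0,0,0],
    [0,0,0],
  ],
  fingers=[-1,-1,-1,-1],
)

```text
clock: 13.25
tool_pos: [0.5028, -0.2267, 0.4034]
tool_rot: [-2.089, -2.345, 0.001]
ft_force: [2.4, -0.9, -0.3]
opening: 0.0157
grasp_force: 44.9
```

Emit:
drive_tool(
  offset=[
    [0,0.03,0],
    [0,0.01,0],
    [0,0,0],
    [0,0,0],
  ],
  delta_rot=[
    [0,0,0],
    [0,0,0],
    [0,0,0],
    [0,0,0],
  ],
  fingers=[-1,-1,-1,-1],
)

```text
clock: 13.58
tool_pos: [0.5039, -0.2265, 0.4033]
tool_rot: [-2.089, -2.345, 0.001]
ft_force: [-0.3, -0.4, -0.7]
opening: 0.0154
grasp_force: 44.9
```

Side force is gone and the hook carries the pan. Letting go.

Emit:
drive_tool(
  offset=[
    [0,0,0],
    [0,0,0],
    [0,0,0],
    [0,0,0],
    [0,0,0],
    [0,0,0],
    [0,0,0],
    [0,0,0],
  ],
  delta_rot=[
    [0,0,0],
    [0,0,0],
    [0,0,0],
    [0,0,0],
    [0,0,0],
    [0,0,0],
    [0,0,0],
    [0,0,0],
  ],
  fingers=[-0.6,-0.55,-0.5,-0.45,-0.4,-0.3,-0.2,0],
  squeeze=5,
)

```text
clock: 14.25
tool_pos: [0.5041, -0.2265, 0.4037]
tool_rot: [2.09, 2.346, -0.0]
ft_force: [-0.2, -0.5, 0.2]
opening: 0.0401
grasp_force: 0.0
```

Emit:
drive_tool(
  offset=[
    [0,0,0],
    [0,0,0],
    [0,0,0],
    [0,0,0],
    [0,0,0],
    [0,0,0],
    [0,0,0],
    [0,0,0],
  ],
  delta_rot=[
    [0,0,0],
    [0,0,0],
    [0,0,0],
    [0,0,0],
    [0,0,0],
    [0,0,0],
    [0,0,0],
    [0,0,0],
  ],
  fingers=[0.3,0.5,0.5,0.5,0.5,0.5,0.5,0.5],
)

```text
clock: 14.92
tool_pos: [0.5041, -0.2265, 0.4037]
tool_rot: [2.09, 2.346, -0.0]
ft_force: [0.7, 1.3, 0.3]
opening: 0.066
grasp_force: 0.0
```

Emit:
drive_tool(
  offset=[
    [0,0,-0.2],
    [0,0,-0.5],
    [0,0,-0.7],
    [0,0,-0.8],
    [0,0,-0.8],
    [0,0,-0.6],
    [0,0,-0.3],
    [0,0,0],
  ],
  delta_rot=[
    [0,0,0],
    [0,0,0],
    [0,0,0],
    [0,0,0],
    [0,0,0],
    [0,0,0],
    [0,0,0],
    [0,0,0],
  ],
  fingers=[0.5,0.5,0.5,0.5,0.5,0.5,0.5,0.5],
)

```text
clock: 15.58
tool_pos: [0.5043, -0.2266, 0.5235]
tool_rot: [2.087, 2.342, 0.001]
ft_force: [-0.1, -0.3, 0.7]
opening: 0.0658
grasp_force: 0.0
```

Emit:
drive_tool(
  offset=[
    [0,0,0],
    [0,0,0],
    [0,0,0],
    [0,0,0],
    [0,0,0],
    [0,0,0],
    [0,0,0],
    [0,0,0],
  ],
  delta_rot=[
    [0,0,0],
    [0,0,0],
    [0,0,0],
    [0,0,0],
    [0,0,0],
    [0,0,0],
    [0,0,0],
    [0,0,0],
  ],
  fingers=[0.5,0.5,0.5,0.5,0.5,0.5,0.5,0.5],
)

```text
clock: 16.25
tool_pos: [0.5041, -0.2265, 0.5205]
tool_rot: [-2.09, -2.345, 0.0]
ft_force: [0.1, -0.3, 0.2]
opening: 0.066
grasp_force: 0.0
```

```bash
python3 - <<'E'
from h import *
I=[]
for k in range(10): I.append(manip.get_image('side').astype(int))
for k in range(1,10): 
    d=np.abs(cv2.GaussianBlur((I[k]-I[0]).astype(np.float32),(5,5),0)[120:240,230:330]); print(k,d.mean().round(2),d.max())
for n in('scene','side'): snap(n,f'pics/{n}6.png')
b=cv2.imread('pics/side6.png')[100:240,210:350]; a=cv2.imread('pics/scene6.png')[130:270,190:330]
cv2.imwrite('pics/c7.png',np.hstack([cv2.resize(x,(400,400),interpolation=2) for x in(a,b)]))
E
```

```text
1 0.36 3.7265625
2 0.35 2.890625
3 0.36 3.1328125
4 0.35 3.625
5 0.35 2.9960938
6 0.36 3.7851562
7 0.36 3.7890625
8 0.35 3.0
9 0.36 2.7578125
```

View pics/c7.png

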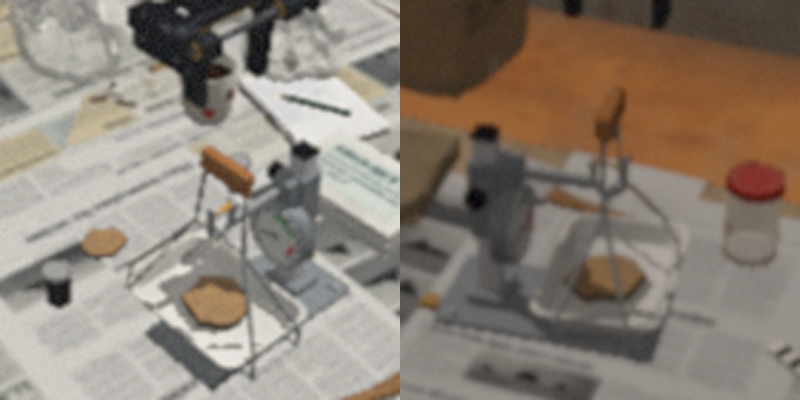

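The pan hangs still under the closed keeper with the sherd in it, and the gripper is clear above. Handing in.

```bash
python3 -c "
from cell import manip
print(manip.hand_in())"
```

```text
the job is handed in; nothing more can be done
None
```

The weighing pan hangs still on the balance hook with the sherd in it and the keeper closed; before release I held it about 1.3 s at roughly 14 N by the wrist force (green), and the job was handed in at about 17 s.

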